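Hook the shelf bracket into the slotted stand and press it down until it locks

TASK

Hang the loose aluminium shelf bracket on the slotted stand: pass its two tabs through the upper pair of slots with the plate flat against the panel, then press it down past the click of the catch, firmly home on the plunger's solid stop with about 20 N for half a second, and let go so that it stays locked under the catch. The lock's height is not exactly known, so feel your way down and never press with more than 25 N; leave the other things on the worktop where they are.

Things in the scene. Friction and masses are not known exactly. Their poses are not given: they have to be found in the camera images.
- bracket: (Sizes in mm.) Bare aluminium shelf bracket, 0.15 to 0.29 kg, standing loose, same way up as it hangs. Origin: foot of the back plate's rear face, mid width; x out of the rear face, the way the tabs point; z up. Back plate 60 wide (y), 60 high, 4 thick (x -4..0). Floor flange 50 wide, 4 thick, runs forward to x -110.
- bracket_grip (a point): (mm) Point to grip the bracket, across its y: at x -50, z 34 in it, on its central upright web, 12 thick, which spans x -4..-76, z 4..46 (and lower, to z 24, on to x -101).
- bracket_tabs (a point): (mm) Midway between the bracket's two hooked tabs, at x 0, z 50 in it. Tabs at y -18 and +18, each 8 wide: a neck x 0..7, z 46..54, then a lip pointing down, x 7..12, z 30..54.
- stand: (mm) Grey slotted steel panel bolted upright to the worktop: 140 wide, 142 high, 5 thick. Origin on the worktop in the plane of the front face, mid width; x into the panel, z up. Slots at y -18 and +18, each 11 wide: upper pair z 97.5..132; lower pair z 30..62, not used. Sprung catch and plunger between them. Limit between bracket and stand: 40 N, all contacts summed.
- stand_slots (a point): (mm) Midway between the upper slots, front face, 115 above the worktop. To go in, the bracket's origin must be 73 to 77 (best 74) above the stand's, same heading, till its rear face meets the panel; this also pushes the catch in. Then it slides down about 14 until the catch snaps out, at 60 nominally. The lock is up to 5 higher or lower, unmeasured: find it by feel.
- catch (a joint): (mm) Steel tongue through the panel, 14 wide, 5 high, standing out 5, underside nominally 120 above the worktop, at mid width. Metres pushed in: 0 = out, about 0.005 = held in by the back plate (4 N). Springs out again over the plate's top edge once that is below it. It shares the unmeasured 5 mm height error with the plunger.
- plunger (a joint): Sprung upright pin 8 mm across, 7 mm in front of the panel, mid width, top nominally 66 above the worktop. Metres pushed down by the bracket's underside: 0 up, about 0.006 locked, 0.0085 solid stop, where force shoots up. Resists with 3 N rising 0.9 N per mm; friction adds a few N. When locked it pushes the bracket up against the catch.
- bottle_b: Bystander: glass bottle with screw cap, 56 mm across, 99 mm tall. Origin at the centre of its underside.
- beaker: Bystander: glass beaker, 62 mm across, 81 mm tall. Origin at the centre of its underside.
- vial_0: Bystander: sample vial with black cap, 27 mm across, 60 mm tall. Origin at the centre of its underside.
- timer: Bystander: flat lab timer, 62x66x18 mm. Origin at the centre of its underside.
- tape_roll: Bystander: roll of tape lying flat, 94 mm across, 24 mm tall. Origin at the centre of its underside.
- marker_black: Bystander: white marker pen with black cap, 138 mm long. Origin at the centre of its underside.
- usb_stick: Bystander: small memory stick, 54x18x8 mm. Origin at the centre of its underside.

How it is judged (in metres and radians):
On the way:
1. tabs through the upper slots, the bracket is pressed down on the plunger's solid stop with more than 15 N for 0.2 s (contact force between bracket and stand above 15 N and value of joint plunger above 0.0075 m and x of bracket in the frame of stand above -0.0035 m and z of bracket in the frame of stand below 0.0675 m), for 0.2 s.
At the end, for the whole second after the job is handed in: Bracket locked on the upper slots: catch out (1.5 mm) over the plate, plunger pressed 3 mm or more, rear face within 3 mm of the panel front, within 4 mm of its middle, origin 53 to 67.5 mm above the stand's, upright within 0.06 rad, square within 0.08 rad, at rest (value of joint catch below 0.0015 m and value of joint plunger above 0.003 m and x of bracket in the frame of stand between -0.003 and 0.0025 m and y of bracket in the frame of stand between -0.004 and 0.004 m and z of bracket in the frame of stand between 0.053 and 0.0675 m and angle between the z axis of bracket and the z axis of stand, either way round below 0.06 rad and angle between the x axis of bracket and the x axis of stand, either way round below 0.08 rad and linear speed of bracket below 0.02 m/s); the robot touches nothing.
It fails at once if the bracket and the stand press on one another with more than 40 N (contact force between bracket and stand above 40 N).
It fails at once if the robot presses on the stand with more than 40 N (contact force between the arm and stand above 40 N).
It fails at once if the fingers press on the stand with more than 40 N (contact force between the fingers and stand above 40 N).
It fails at once if a bystander is moved by more than 30 mm (distance of any of bottle_b, beaker, vial_0, timer, tape_roll, marker_black, usb_stick from where it was at the start of the episode above 0.03 m).
It also fails if it takes over 67 s, if anything falls off the work surface, if the arm or the gripper's body presses on something with over 40 N, if the wrist force passes 120 N, or if a joint passes its speed limit or range.

ROBOT

A 6-joint arm with a two-finger parallel gripper is mounted at the origin on a cart in front of the work surface, level with it; the furniture and walls round the work are solid. World frame = base frame: x ahead of the robot, y to its left, z up, the work surface at z = 0. Lengths are in mm, angles in rad, forces in N, time in s.
With the tool pointing down it reaches from about 250 to 775 mm from the base axis. Payload 4 kg.
Tool frame: the origin (TCP) lies at the very end of the fingers, on their centre line; the grasp point (between the pads) lies 19 mm behind it; z points along the fingers, y is the direction in which the jaws open and shut (so a half turn about z gives the same grasp; the last joint's range is limited). The gripper opens to 85 mm and grips with 20 to 120 N. Pads are 22 mm wide; open, the fingers measure 114 mm over their backs; the gripper's body (76 mm by 85 mm) begins 54 mm behind the grasp point. The pads swing forward as they close: fully open they stand 13 mm farther back than shut.
Start: joints at [-1.396, 0.087, 1.371, -0, 1.684, -0.103], TCP at [150.829, -528.931, 231.341] pointing down, gripper open.
Joint ranges: [-3.1, 3.1], [-0.76, 2.03], [0.27, 2.55], [-1.08, 4.22], [0.17, 2.65], [-2.57, 2.57]. Speed limits (rad/s): [2.79, 2.79, 3.14, 3.14, 3.14, 3.14].

INTERFACE

Orientations are given as a rotation vector (axis times angle).
In Python, from bench import manip gives the robot as it stands.
- The arm moves only by the tool arm_command, never from a script. Its arguments are lists of equal length, an entry for each row: "travel": the shift along the tool's x, y, z in cm, a list of three; "twist": the turn about the tool's z in rad; "jaw": the finger opening in cm, from 0 to 8.54. In form: {"travel": [[x, y, z], ...], "twist": [twist, ...], "jaw": [jaw, ...]}. A call has 1 to 20 rows; each row is the pose to reach, as a shift and turn from the pose commanded when the call began, along the tool's axes at that moment; what a row does not reach only later rows make up. A row lasts 1/12 s, in which the tool goes at most 41.7 mm and 7.16 degrees, less where a joint would pass 70% of its speed; a pose out of reach is approached as far as the arm can. A call with a gripper value outside its range is refused whole. The fingers move at their own pace and stop on an object; "squeeze" is the grip in N (left out, the last holds). Time passes only in rows, so rows that repeat a pose let the fingers close. It gives the time, the measured TCP pose, the force and the opening at its end, in the units of the state.
- manip.observe(): the state, without advancing time (a new reading comes with each control period).
- manip.read_camera(name): name is "scene" or "side" or "wrist"; returns the picture (420x560x3 uint8, blue, green, red); there is no depth.
- manip.camera_info(name): a dict with "fx", "fy", "cx", "cy" (pixels), "k1" (the pictures are not rectified: a ray, as slopes to the right and down, at radius r is drawn at 1 + k1 r^2 times it, then the intrinsics apply), "extrinsics" (4x4, takes a point from world to camera coordinates); the wrist camera has in their place "tool_from_camera" (4x4, takes a point from camera to tool coordinates, whose origin is the TCP and whose axes are the flange's). Camera axes: x right, y down, z forward; pixel columns grow to the right and rows downward; lengths in mm; the calibration is good to about 2 mm. A picture is of the moment at which its call begins: read the wrist's pose just before it. camera_info takes no time and is no camera call.
- manip.job_done(): hands the job in, once; it reports no verdict.
The state is a dict: "t": time; "joint_pos": joint angles; "joint_vel": joint speeds; "joint_efforts": joint torques, N m; "tcp_pos": TCP position; "orientation": TCP orientation; "wrist_force": force on the tool from outside, world axes, zero at the start; "torque": the same for the moment, N m; "width": finger opening in mm.
Only numpy, scipy, OpenCV 4.12 (cv2) and the standard library are available. Lean on these libraries where they do the work, as an engineer would, in place of code of your own. Each camera call takes 0.05 s, during which the arm holds its last target. There are 200 camera calls.

## Working session

There is one attempt and no reset: what is moved stays moved. The work goes in short steps, Python scripts to look and compute and a tool call to move; the robot and the scene stay as the last step left them, time stands still between calls to the robot, and variables do not carry over. Pictures are saved under pics/ and viewed, about 8 in all and at most 12, crops included, and the job is handed in when it is done.

Besides the shell and the picture viewer there is one more tool, called after "Call:" as a command line: name --pt "numbers of a row" for each row, then --argument value for the rest. arm_command: Moves the arm, as the interface text tells. Its arguments: {"type":"object","properties":{"travel":{"type":"array","items":{"type":"array","items":{"type":"number"}}},"twist":{"type":"array","items":{"type":"number"}},"jaw":{"type":"array","items":{"type":"number"}},"squeeze":{"type":"number"}},"required":["travel","twist","jaw"]}

```bash
mkdir -p pics; ls; python3 - <<'E'
from bench import manip
import cv2,numpy as np
s=manip.observe(); print(s)
for n in("scene","side","wrist"):
    im=manip.read_camera(n); cv2.imwrite(f"pics/{n}0.png",im)
    i=manip.camera_info(n); print(n,{k:(np.round(v,4).tolist()) for k,v in i.items()})
E
```

```text
pics
{'t': 0.0, 'joint_pos': array([-1.39610114e+00,  8.79330097e-02,  1.37229275e+00, -9.56707530e-06,
        1.68360235e+00, -1.03101353e-01]), 'joint_vel': array([-0.00013329,  0.00039976,  0.00065728, -0.00110715,  0.00104506,
        0.00066995]), 'joint_efforts': array([ 4.49580648e-04, -3.51872098e+01, -3.13266599e+01,  3.11731731e-05,
        1.09475409e-02,  2.51425308e-05]), 'tcp_pos': array([ 150.73277517, -528.40869193,  230.13162358]), 'orientation': array([-3.10912445e+00, -4.34649122e-01,  1.40496808e-04]), 'wrist_force': array([-0.03824008,  0.57778875,  0.67295114]), 'torque': array([-0.0044842 , -0.03835944,  0.02719366]), 'width': 85.28415748854401}
scene {'fx': 497.8275, 'fy': 497.8275, 'cx': 283.7829, 'cy': 216.6223, 'k1': -0.0118, 'extrinsics': [[-0.515, -0.8572, 0.0027, 443.1014], [-0.5156, 0.3072, -0.7999, 292.9333], [0.6848, -0.4134, -0.6002, 946.7537], [0.0, 0.0, 0.0, 1.0]]}
side {'fx': 389.6024, 'fy': 389.6024, 'cx': 283.4365, 'cy': 209.6773, 'k1': -0.0162, 'extrinsics': [[0.9481, -0.318, -0.003, -470.1243], [-0.2618, -0.7751, -0.5751, 359.2327], [0.1806, 0.546, -0.8181, 789.7412], [0.0, 0.0, 0.0, 1.0]]}
wrist {'fx': 363.4986, 'fy': 363.4986, 'cx': 285.4283, 'cy': 211.485, 'k1': 0.0067, 'tool_from_camera': [[0.0002, -0.9609, -0.2769, 70.8734], [1.0, 0.0002, 0.0001, -0.6852], [-0.0, -0.2769, 0.9609, -143.5867], [0.0, 0.0, 0.0, 1.0]]}
```

View pics/scene0.png

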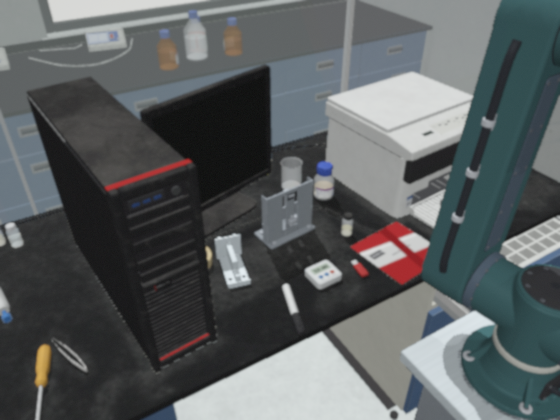

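View pics/side0.png

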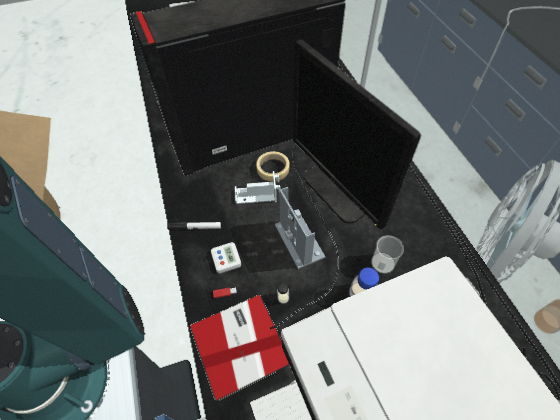

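The scene camera shows the bracket at about (232,262) and the stand at about (288,215). In the side view they are at about (257,190) and (298,230). The tall black PC stands just beyond the bracket (+y). Next I'll enlarge both views to get corner pixels.

```bash
python3 - <<'E'
import cv2,numpy as np
a=cv2.imread("pics/scene0.png")[170:300,205:335]; b=cv2.imread("pics/side0.png")[155:275,225:335]
def up(im,k,ox,oy):
    im=cv2.resize(im,None,fx=k,fy=k,interpolation=cv2.INTER_CUBIC)
    for i in range(0,im.shape[1]//k,10):
        cv2.putText(im,str(ox+i),(i*k,8),0,.3,(0,255,255)); cv2.line(im,(i*k,10),(i*k,14),(0,255,255))
    for i in range(10,im.shape[0]//k,10):
        cv2.putText(im,str(oy+i),(0,i*k),0,.3,(0,255,255))
    return im
A=up(a,3,205,170);B=up(b,3,225,155)
A=up(a,3,205,170)
k=3
h=max(A.shape[0],B.shape[0])
pad=lambda m:cv2.copyMakeBorder(m,0,h-m.shape[0],0,0,0)
M=np.hstack([pad(A),pad(B)])
cv2.imwrite("pics/m.png",M);print(M.shape)
E
```

```text
(390, 720, 3)
```

View pics/m.png

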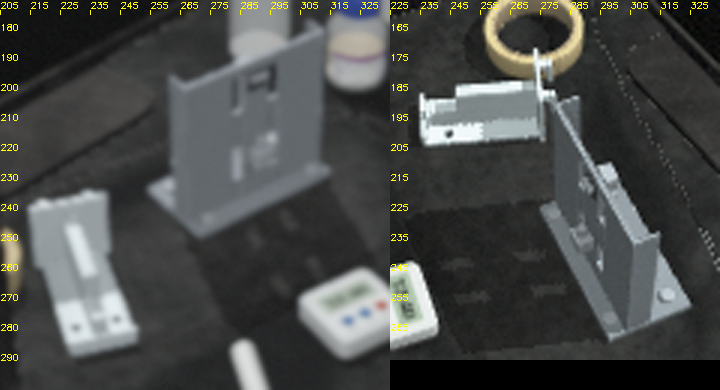

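```bash
cat > h.py <<'E'
from bench import manip
import cv2,numpy as np
from scipy.optimize import least_squares
from scipy.spatial.transform import Rotation as R
def proj(P,info,E=None):
    E=info["extrinsics"] if E is None else E
    p=np.asarray(P,float)@E[:3,:3].T+E[:3,3]; s=p[:,:2]/p[:,2:]
    s=s*(1+info["k1"]*(s**2).sum(1,keepdims=True))
    return s*[info["fx"],info["fy"]]+[info["cx"],info["cy"]]
def world(q,P):
    c,s=np.cos(q[2]),np.sin(q[2]); P=np.asarray(P,float); z=q[3] if len(q)>3 else 0
    return np.c_[q[0]+c*P[:,0]-s*P[:,1],q[1]+s*P[:,0]+c*P[:,1],P[:,2]+z]
def wristE(info,s):
    T=np.eye(4);T[:3,:3]=R.from_rotvec(s["orientation"]).as_matrix();T[:3,3]=s["tcp_pos"]
    return np.linalg.inv(T@info["tool_from_camera"])
def fit(obs,q0):  # obs: list of (info,E,[P],[pix])
    f=lambda q:np.concatenate([(proj(world(q,P),i,E)-np.array(px)).ravel() for i,E,P,px in obs])
    r=least_squares(f,q0,loss="soft_l1"); return r.x,r.fun.reshape(-1,2) if False else f(r.x).reshape(-1,2)
E
python3 - <<'E'
from h import *
a=manip.camera_info("scene");b=manip.camera_info("side")
q,r=fit([(a,None,[(0,70,142),(0,-70,142)],[(261.7,196),(311,179.3)]),(b,None,[(0,70,142),(0,-70,142)],[(279,187.3),(306,232.3)])],[500,-250,0])
print("stand",q.round(3));print(r.round(1).tolist())
q,r=fit([(a,None,[(-4,30,60),(-4,-30,60),(-110,25,0),(-110,-25,0)],[(215,238.3),(240.7,234.7),(229,288.7),(251,285)]),
(b,None,[(-110,25,4),(-110,-25,0),(-2,30,60),(-2,-30,60)],[(234.7,187),(237.3,203.7),(273.7,171),(276.5,186.5)])],[450,-100,0])
print("br",q.round(3));print(r.round(1).tolist())
E
```

```text
stand [ 572.834  165.521 -150.704]
[[0.6, 3.2], [-1.5, 0.6], [0.8, -0.5], [0.0, 1.6]]
br [ 581.574  323.958 -125.894]
[[-0.1, 0.7], [-0.9, -0.6], [-0.4, -1.0], [-0.9, -2.1], [0.4, 1.6], [-1.6, 0.4], [-0.3, 0.1], [-1.3, 2.2]]
```

```bash
python3 - <<'E'
from h import *
def unp(n,px,z):
    i=manip.camera_info(n);E=i["extrinsics"]
    return least_squares(lambda q:(proj([[q[0],q[1],z]],i)-[px]).ravel(),[500,200]).x.round(0)
for n,px,z in[("side",(185,172),0),("side",(296,141),0),("scene",(213,335),0),("scene",(160,362),0),("side",(272,163),24),("side",(380,226),0),("scene",(205,235),0)]:print(n,px,z,unp(n,px,z))
E
```

```text
side (185, 172) 0 [359. 482.]
side (296, 141) 0 [703. 496.]
scene (213, 335) 0 [375. 460.]
scene (160, 362) 0 [367. 576.]
side (272, 163) 24 [600. 414.]
side (380, 226) 0 [806. 137.]
scene (205, 235) 0 [681. 342.]
```

Call:
arm_command --pt "55 -65.2 -8" --pt "55 -65.2 -8" --pt "55 -65.2 -8" --pt "55 -65.2 -8" --pt "55 -65.2 -8" --pt "55 -65.2 -8" --pt "55 -65.2 -8" --pt "55 -65.2 -8" --pt "55 -65.2 -8" --pt "55 -65.2 -8" --pt "55 -65.2 -8" --pt "55 -65.2 -8" --pt "55 -65.2 -8" --pt "55 -65.2 -8" --pt "55 -65.2 -8" --pt "55 -65.2 -8" --pt "55 -65.2 -8" --pt "55 -65.2 -8" --pt "55 -65.2 -8" --pt "55 -65.2 -8" --twist '[0.37, 0.37, 0.37, 0.37, 0.37, 0.37, 0.37, 0.37, 0.37, 0.37, 0.37, 0.37, 0.37, 0.37, 0.37, 0.37, 0.37, 0.37, 0.37, 0.37]' --jaw '[5, 5, 5, 5, 5, 5, 5, 5, 5, 5, 5, 5, 5, 5, 5, 5, 5, 5, 5, 5]'

```text
t: 1.82
tcp_pos: [491.6, 229.9, 308.8]
orientation: [3.138, -0.144, -0.001]
wrist_force: [1.4, -0.5, 1.3]
width: 49.6
```

Call:
arm_command --pt "0 0 0" --pt "0 0 0" --pt "0 0 0" --twist '[0, 0, 0]' --jaw '[5, 5, 5]'

```text
t: 2.07
tcp_pos: [491.1, 227.4, 308.4]
orientation: [3.137, -0.144, -0.002]
wrist_force: [-0.5, -1.0, -0.2]
width: 50.1
```

```bash
python3 - <<'E'
from h import *
s=manip.observe();print(s["tcp_pos"].round(1),s["orientation"].round(4))
im=manip.read_camera("wrist");cv2.imwrite("pics/w1.png",im);np.save("w1.npy",np.r_[s["tcp_pos"],s["orientation"]])
c=cv2.resize(im,(800,600),interpolation=cv2.INTER_CUBIC);cv2.imwrite("pics/w1b.png",c)
i=manip.camera_info("wrist");E=wristE(i,s)
print(proj(world([572.8,165.5,.092],[(0,70,142),(0,-70,142)]),i,E).round(),proj(world([581.6,324,-.23],[(-4,30,60),(-4,-30,60),(-110,25,4),(-110,-25,4)]),i,E).round())
E
```

```text
[491.1 227.4 308.4] [ 3.1371e+00 -1.4410e-01 -2.2000e-03]
[[268. 102.]
 [441.  68.]] [[154.  95.]
 [213. 104.]
 [171. 185.]
 [210. 190.]]
```

View pics/w1b.png

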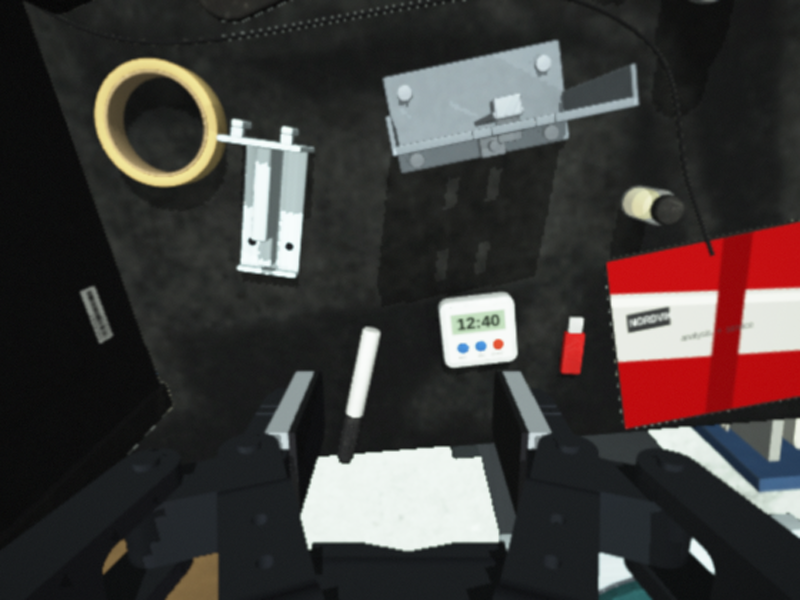

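The wrist view confirms both estimates to within about 6 px. The bracket's plate top runs (218,138)–(313,151), and the panel's top front edge runs (397,155)–(637,103). The tape roll sits right beside the plate's left corner. I'll zoom in for sub-pixel corners.

```bash
python3 - <<'E'
import cv2,numpy as np
w=cv2.imread("pics/w1.png");M=np.zeros((600,800,3),np.uint8)
def put(x0,x1,y0,y1,X,Y,k=4):
    c=cv2.resize(w[y0:y1,x0:x1],None,fx=k,fy=k,interpolation=cv2.INTER_CUBIC)
    c=cv2.convertScaleAbs(c,alpha=1.3,beta=10)
    for x in range(-(-x0//10)*10,x1,10): cv2.putText(c,str(x),((x-x0)*k,8),0,.3,(0,255,255));cv2.line(c,((x-x0)*k,9),((x-x0)*k,13),(0,255,255))
    for y in range(-(-y0//10)*10,y1,10): cv2.putText(c,str(y),(6,(y-y0)*k+3),0,.3,(0,255,255));cv2.line(c,(0,(y-y0)*k),(4,(y-y0)*k),(0,255,255))
    M[Y:Y+c.shape[0],X:X+c.shape[1]]=c
put(262,460,25,127,0,0);put(145,225,80,120,0,415);put(160,220,172,204,340,415)
cv2.imwrite("pics/m2.png",M)
E
```

```text
(no output)
```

View pics/m2.png

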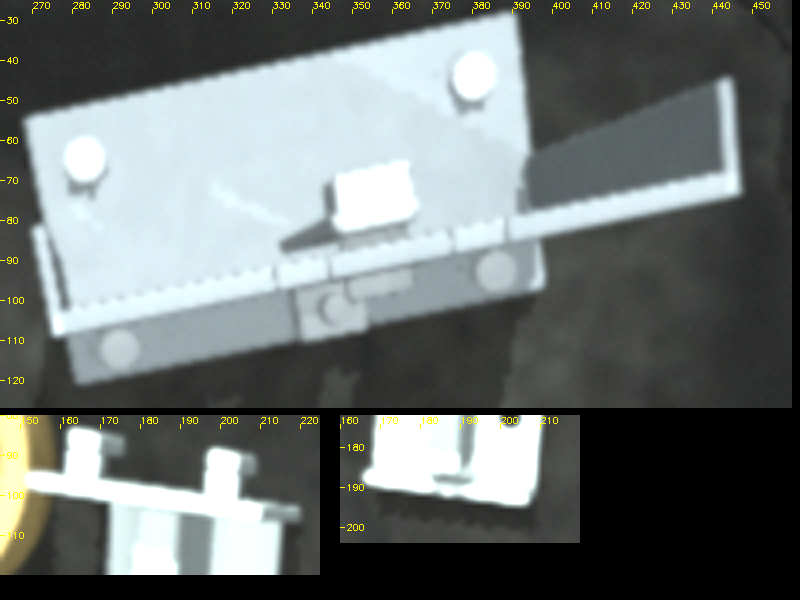

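```bash
cat > f.py <<'E'
from h import *
a=manip.camera_info("scene");b=manip.camera_info("side");w=manip.camera_info("wrist")
v=np.load("w1.npy");E=wristE(w,{"tcp_pos":v[:3],"orientation":v[3:]})
S=(w,E,[(0,70,142),(0,-70,142),(0,23.5,142),(0,12.5,142),(0,-12.5,142),(0,-23.5,142)],[(275.7,109),(447.5,73.2),(330.75,97.2),(344.75,94.2),(375.7,87.5),(389.5,84.5)])
B=(w,E,[(-4,30,60),(-4,-30,60),(12,22,54),(12,14,54),(12,-14,54),(12,-22,54),(-110,25,3),(-110,-25,3)],[(153.2,98.75),(211,106),(162,83.75),(169.5,84.3),(197.25,88.5),(205,89.3),(166,189.5),(207.5,194)])
for o,q0 in((S,[573,165,.09]),(B,[581,324,-.23]),(S,[573,165,.09,0]),(B,[581,324,-.23,0])):
    q,r=fit([o],q0);print(q.round(3));print(r.round(1).tolist())
E
python3 f.py
```

```text
[5.67729e+02 1.60171e+02 1.06000e-01]
[[-0.1, -0.2], [-0.2, -0.5], [0.8, -0.1], [0.2, 0.0], [-0.1, 0.3], [-0.3, 0.5]]
[ 5.78676e+02  3.27362e+02 -2.37000e-01]
[[-1.4, -0.5], [-0.9, 1.1], [0.3, -0.3], [0.6, 0.4], [-0.1, 0.4], [-0.1, 0.8], [2.0, -2.5], [0.2, -1.3]]
[5.67711e+02 1.60335e+02 1.06000e-01 7.73000e-01]
[[-0.4, -0.2], [-0.0, -0.5], [0.7, -0.1], [0.1, 0.1], [-0.1, 0.3], [-0.3, 0.5]]
[ 5.78367e+02  3.25315e+02 -2.40000e-01  8.12500e+00]
[[-2.2, -0.6], [-0.4, 1.3], [-0.2, -0.7], [0.2, 0.0], [0.1, 0.2], [0.3, 0.6], [1.5, -1.0], [0.3, 0.3]]
```

Call:
arm_command --pt "2.84 -11.45 10" --pt "2.84 -11.45 20" --pt "2.84 -11.45 20" --pt "2.84 -11.45 20" --pt "2.84 -11.45 20" --pt "2.84 -11.45 20" --pt "2.84 -11.45 20" --pt "2.84 -11.45 20" --pt "2.84 -11.45 20" --pt "2.84 -11.45 20" --twist '[0.146, 0.146, 0.146, 0.146, 0.146, 0.146, 0.146, 0.146, 0.146, 0.146]' --jaw '[5, 5, 5, 5, 5, 5, 5, 5, 5, 5]'

```text
t: 2.95
tcp_pos: [531.8, 338.5, 113.0]
orientation: [-3.116, 0.375, -0.008]
wrist_force: [-0.0, -0.6, 0.5]
width: 50.2
```

```bash
python3 - <<'E'
from h import *
s=manip.observe();print(s["tcp_pos"].round(1),s["orientation"].round(4),s["wrist_force"].round(1))
im=manip.read_camera("wrist");np.save("w2.npy",np.r_[s["tcp_pos"],s["orientation"]])
i=manip.camera_info("wrist");E=wristE(i,s)
for q,c in(([578.5,327,-.238],(0,255,0)),):
    P=world(q,[(-4,30,60),(-4,-30,60),(-4,6,46),(-76,6,46),(-76,-6,46),(-4,-6,46),(-110,25,4),(-110,-25,4),(-50,0,34)])
    for p in proj(P,i,E): print(p.round(1).tolist(),end=' '); cv2.drawMarker(im,tuple(int(round(t)) for t in p),c,0,7,1)
cv2.imwrite("pics/w2.png",cv2.resize(im,(800,600),interpolation=cv2.INTER_CUBIC))
E
```

```text
[531.8 338.5 113. ] [-3.116   0.3754 -0.0081] [-0.  -0.6  0.5]
[232.1, 158.1] [343.1, 158.0] [277.2, 154.9] [278.0, 269.4] [297.0, 269.4] [297.9, 154.9] [254.9, 286.8] [320.0, 286.9] [287.5, 224.4]
```

View pics/w2.png

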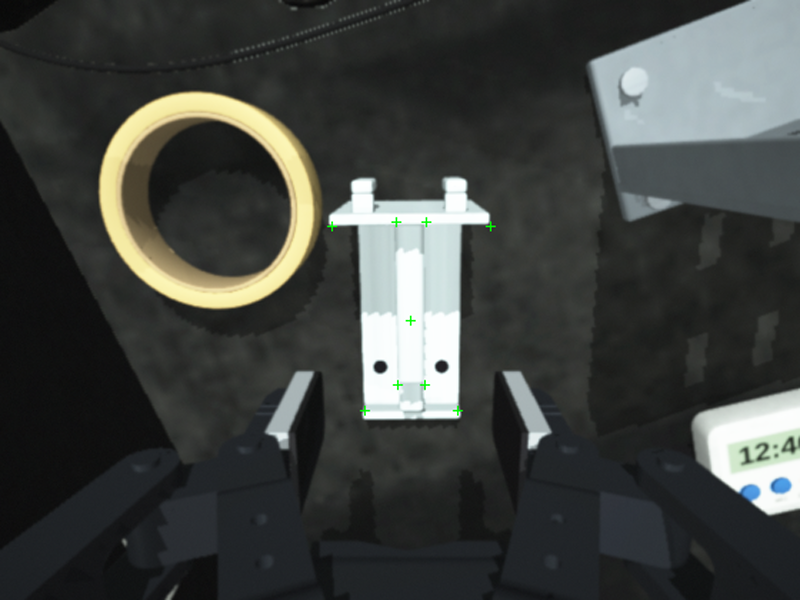

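The predicted corners fall within about 1 mm of the real ones, and the web is centred between the jaws at column 410. I'll descend and grip.

Call:
arm_command --pt "-0.1 0 3.5" --pt "-0.2 0 7" --pt "-0.2 0 9" --pt "-0.2 0 9.8" --pt "-0.2 0 9.8" --pt "-0.2 0 9.8" --pt "-0.2 0 9.8" --pt "-0.2 0 9.8" --pt "-0.2 0 9.8" --pt "-0.2 0 9.8" --pt "-0.2 0 9.8" --pt "-0.2 0 9.8" --pt "-0.2 0 9.8" --pt "-0.2 0 9.8" --twist '[0, 0, 0, 0, 0, 0, 0, 0, 0, 0, 0, 0, 0, 0]' --jaw '[5, 5, 5, 5, 5, 4, 3, 2, 1, 0.8, 0.8, 0.8, 0.8, 0.8]' --squeeze 80

```text
t: 4.17
tcp_pos: [529.8, 340.2, 13.8]
orientation: [-3.117, 0.373, -0.006]
wrist_force: [-0.3, 0.2, 6.1]
width: 10.9
```

```bash
python3 - <<'E'
from h import *
s=manip.observe();print(s["t"],s["tcp_pos"].round(1),s["orientation"].round(4),s["wrist_force"].round(1),s["width"])
E
```

```text
4.1667 [529.8 340.2  13.8] [-3.1171  0.3729 -0.0061] [-0.3  0.2  6.1] 10.887102839289694
```

Call:
arm_command --pt "0 0 -1.5" --pt "0 0 -4" --pt "-3 0 -7" --pt "-6 1 -8" --pt "-8 4 -8.5" --pt "-8 7 -8.5" --pt "-8 10 -8.5" --pt "-5 13 -8.5" --pt "-3 16 -8.2" --pt "-1.5 18.5 -7.8" --pt "-1.05 19.82 -7.4" --pt "-1.05 19.82 -7.4" --pt "-1.05 19.82 -7.4" --pt "-1.05 19.82 -7.4" --pt "-1.05 19.82 -7.4" --twist '[0, 0, 0, 0, 0, -0.06, -0.12, -0.18, -0.24, -0.3, -0.343, -0.343, -0.343, -0.343, -0.343]' --jaw '[0.8, 0.8, 0.8, 0.8, 0.8, 0.8, 0.8, 0.8, 0.8, 0.8, 0.8, 0.8, 0.8, 0.8, 0.8]'

```text
t: 5.42
tcp_pos: [471.1, 150.5, 85.3]
orientation: [-3.137, -0.166, -0.0]
wrist_force: [0.2, 0.5, -1.9]
width: 10.4
```

```bash
python3 - <<'E'
from h import *
s=manip.observe();print(s["t"],s["tcp_pos"].round(1),s["orientation"].round(4),s["wrist_force"].round(1),s["torque"].round(2),s["width"])
im=manip.read_camera("wrist");np.save("w3.npy",np.r_[s["tcp_pos"],s["orientation"]])
a=manip.read_camera("side");cv2.imwrite("pics/s3.png",a)
cv2.imwrite("pics/w3.png",im)
c=cv2.resize(im[0:220,140:440],None,fx=2.6,fy=2.6,interpolation=cv2.INTER_CUBIC)
for x in range(140,440,20): cv2.putText(c,str(x),(int((x-140)*2.6),8),0,.3,(0,255,255))
for y in range(20,220,20): cv2.putText(c,str(y),(0,int(y*2.6)+3),0,.3,(0,255,255))
cv2.imwrite("pics/w3b.png",c)
E
```

```text
5.4167 [471.1 150.5  85.3] [-3.1368e+00 -1.6600e-01 -4.0000e-04] [ 0.2  0.5 -1.9] [ 0.    0.02 -0.03] 10.417629551460202
```

View pics/w3b.png

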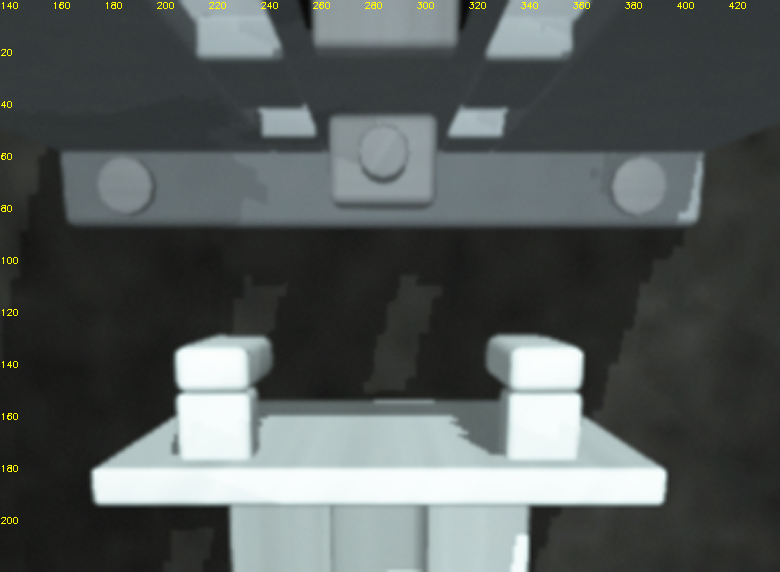

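```bash
cat > g.py <<'E'
from h import *
w=manip.camera_info("wrist");v=np.load("w3.npy");E=wristE(w,{"tcp_pos":v[:3],"orientation":v[3:]})
c=lambda l:[(140+x/2.6,y/2.6) for x,y in l]
q,r=fit([(w,E,[(0,23.5,97.5),(0,12.5,97.5),(0,-12.5,97.5),(0,-23.5,97.5),(0,23.5,30),(0,12.5,30),(0,-12.5,30),(0,-23.5,30)],c([(197,57),(283,57),(487,57),(572,57),(262,136),(316,136),(448,136),(503,136)]))],[567,160,.1,0])
print("stand",q.round(3),r.round(1).tolist())
b,r=fit([(w,E,[(0,30,60),(0,-30,60),(-4,30,60),(-4,-30,60),(0,22,54),(0,-22,54),(12,-14,54),(12,14,54)],c([(96,467),(662,467),(93,503),(665,503),(180,459),(578,459),(505,346),(250,346)]))],[519,155,.1,74])
print("br",b.round(3),r.round(1).tolist())
S=np.array(q);d=world([0,0,-q[2]],[[b[0]-q[0],b[1]-q[1],0]])[0];print("bracket in stand",d[:2].round(1),(b[3]-q[3]).round(1),(b[2]-q[2]).round(3))
# heights of catch underside front edge and plunger top
f=lambda h:(proj(world(q,[(-5,7,h[0]),(-5,-7,h[0])]),w,E)-c([(313,47),(458,47)]))[:,1]
print("catch",least_squares(f,[120]).x)
f=lambda h:(proj(world(q,[(-7,0,h[0])]),w,E)-c([(383,151)]))[:,1]
print("plunger",least_squares(f,[66]).x)
E
python3 g.py
```

```text
stand [5.67667e+02 1.60688e+02 1.06000e-01 9.03000e-01] [[-0.3, 0.1], [0.5, 0.1], [-0.8, 0.1], [0.4, 0.1], [-0.4, -0.2], [0.7, -0.2], [-0.4, -0.2], [0.4, -0.2]]
br [5.22362e+02 1.56615e+02 1.06000e-01 7.10790e+01] [[-1.2, 0.1], [0.9, -0.0], [1.2, 0.5], [-1.4, 0.4], [0.3, -0.9], [-0.5, -0.9], [1.4, 0.2], [-0.6, 0.2]]
bracket in stand [-45.5   0.7] 70.2 0.0
catch [126.70721674]
plunger [65.54640996]
```

The bracket sits square, 45.5 mm in front of the panel, 0.7 mm to the left, at about 70–71.5 mm height. I'll raise it 3.5 mm, shift it 0.7 mm right, and close the gap in stages.

Call:
arm_command --pt "0 0.07 -0.35" --pt "0 0.07 -0.35" --pt "1 0.07 -0.35" --pt "2 0.07 -0.35" --pt "2.8 0.07 -0.35" --pt "3.2 0.07 -0.35" --pt "3.2 0.07 -0.35" --pt "3.2 0.07 -0.35" --twist '[0, 0, 0, 0, 0, 0, 0, 0]' --jaw '[0.8, 0.8, 0.8, 0.8, 0.8, 0.8, 0.8, 0.8]'

```text
t: 6.18
tcp_pos: [503.4, 152.0, 88.2]
orientation: [3.137, 0.164, -0.002]
wrist_force: [-0.6, 0.6, -0.8]
width: 11.1
```

```bash
python3 - <<'E'
from h import *
s=manip.observe();print(s["t"],s["tcp_pos"].round(1),s["orientation"].round(4),s["wrist_force"].round(1),s["torque"].round(2),s["width"])
im=manip.read_camera("wrist");np.save("w4.npy",np.r_[s["tcp_pos"],s["orientation"]])
cv2.imwrite("pics/w4.png",im)
c=cv2.resize(im[0:220,140:440],None,fx=2.6,fy=2.6,interpolation=cv2.INTER_CUBIC)
cv2.imwrite("pics/w4b.png",c)
E
```

```text
6.1833 [503.4 152.   88.2] [ 3.1371e+00  1.6410e-01 -1.5000e-03] [-0.6  0.6 -0.8] [ 0.03 -0.04 -0.  ] 11.08738659542828
```

View pics/w4b.png

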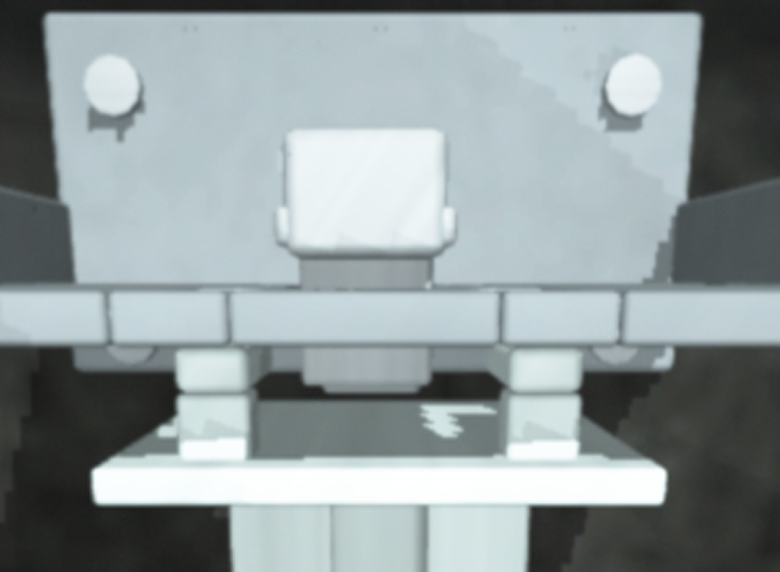

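The image shows the panel slots centred at column 365 and the bracket at 379, so the bracket is about 1.2 mm too far right. It is square, with the tab tips just at the panel face. I'll shift left first and then insert.

Call:
arm_command --pt "0 -0.12 -0.05" --pt "0 -0.12 -0.05" --pt "0 -0.12 -0.05" --pt "0 -0.12 -0.05" --twist '[0, 0, 0, 0]' --jaw '[0.8, 0.8, 0.8, 0.8]'

```text
t: 6.57
tcp_pos: [502.9, 153.3, 89.2]
orientation: [3.137, 0.165, 0.0]
wrist_force: [0.2, 0.3, -1.4]
width: 10.8
```

```bash
cat > o.py <<'E'
from h import *
s=manip.observe();F=s["wrist_force"];c,n=np.cos(.106),np.sin(.106)
d=s["tcp_pos"][:2]-[567.7,160.5]
print(s["t"],"stand-frame tcp",(c*d[0]+n*d[1]).round(2),(-n*d[0]+c*d[1]).round(2),s["tcp_pos"][2].round(2),"F",(c*F[0]+n*F[1]).round(1),(-n*F[0]+c*F[1]).round(1),F[2].round(1),"T",s["torque"].round(2),s["orientation"].round(4),s["width"].round(1))
E
python3 o.py
```

```text
Traceback (most recent call last):
  File "o.py", line 4, in <module>
    print(s["t"],"stand-frame tcp",(c*d[0]+n*d[1]).round(2),(-n*d[0]+c*d[1]).round(2),s["tcp_pos"][2].round(2),"F",(c*F[0]+n*F[1]).round(1),(-n*F[0]+c*F[1]).round(1),F[2].round(1),"T",s["torque"].round(2),s["orientation"].round(4),s["width"].round(1))
                                                                                                                                                                                                                                       ^^^^^^^^^^^^^^^^
AttributeError: 'float' object has no attribute 'round'
```

Call:
arm_command --pt "0.2 0 0" --pt "0.4 0 0" --pt "0.6 0 0" --pt "0.8 0 0" --pt "0.8 0 0" --pt "0.8 0 0" --twist '[0, 0, 0, 0, 0, 0]' --jaw '[0.8, 0.8, 0.8, 0.8, 0.8, 0.8]'

```text
t: 7.07
tcp_pos: [511.1, 154.0, 89.0]
orientation: [3.137, 0.164, -0.0]
wrist_force: [-0.6, 0.1, -1.5]
width: 11.1
```

```bash
sed -i 's/s\["width"\].round(1)/round(s["width"],1)/' o.py; python3 o.py
```

```text
7.0667 stand-frame tcp -56.93 -0.43 88.99 F -0.6 0.2 -1.5 T [0.02 0.03 0.  ] [ 3.1372e+00  1.6440e-01 -2.0000e-04] 11.1
```

Call:
arm_command --pt "0.15 0 0" --pt "0.3 0 0" --pt "0.4 0 0" --pt "0.45 0 0" --pt "0.45 0 0" --pt "0.45 0 0" --twist '[0, 0, 0, 0, 0, 0]' --jaw '[0.8, 0.8, 0.8, 0.8, 0.8, 0.8]'

```text
t: 7.57
tcp_pos: [515.1, 154.5, 88.9]
orientation: [3.137, 0.165, -0.001]
wrist_force: [-3.8, -0.3, -0.9]
width: 11.1
```

```bash
python3 o.py
```

```text
7.5667 stand-frame tcp -52.93 -0.41 88.93 F -3.8 0.1 -0.9 T [-0.06  0.47  0.04] [ 3.1371e+00  1.6460e-01 -1.5000e-03] 11.1
```

Force of 3.8 N along the approach, so the catch spring is being pushed in. I'll creep on until the plate meets the panel.

Call:
arm_command --pt "0.05 0 0" --pt "0.1 0 0" --pt "0.15 0 0" --pt "0.15 0 0" --pt "0.15 0 0" --twist '[0, 0, 0, 0, 0]' --jaw '[0.8, 0.8, 0.8, 0.8, 0.8]'

```text
t: 7.98
tcp_pos: [516.1, 154.6, 88.9]
orientation: [3.137, 0.165, -0.004]
wrist_force: [-5.7, -1.0, 1.1]
width: 10.7
```

```bash
python3 o.py
```

```text
7.9833 stand-frame tcp -51.96 -0.39 88.88 F -5.8 -0.4 1.1 T [-0.1   0.74 -0.01] [ 3.137   0.1646 -0.0036] 10.7
```

Call:
arm_command --pt "0.03 0 0" --pt "0.06 0 0" --pt "0.06 0 0" --pt "0.06 0 0" --twist '[0, 0, 0, 0]' --jaw '[0.8, 0.8, 0.8, 0.8]'

```text
t: 8.32
tcp_pos: [516.1, 154.6, 88.9]
orientation: [3.137, 0.165, -0.006]
wrist_force: [-7.8, -1.7, 1.3]
width: 10.7
```

```bash
python3 o.py
```

```text
8.3167 stand-frame tcp -51.96 -0.41 88.88 F -7.9 -0.8 1.3 T [-0.11  0.99 -0.03] [ 3.1368  0.1647 -0.0057] 10.7
```

Force rose without movement, so the plate is flat against the panel. I'll slide down.

Call:
arm_command --pt "0 0 0.1" --pt "0 0 0.2" --pt "0 0 0.3" --pt "0 0 0.4" --pt "0 0 0.5" --pt "0 0 0.5" --twist '[0, 0, 0, 0, 0, 0]' --jaw '[0.8, 0.8, 0.8, 0.8, 0.8, 0.8]'

```text
t: 8.82
tcp_pos: [516.1, 154.7, 84.0]
orientation: [3.137, 0.165, -0.005]
wrist_force: [-8.8, -1.2, 2.7]
width: 11.0
```

```bash
python3 o.py
```

```text
8.8167 stand-frame tcp -51.93 -0.27 84.01 F -8.8 -0.2 2.7 T [-0.12  0.98 -0.04] [ 3.1371  0.1648 -0.0053] 11.0
```

Call:
arm_command --pt "0 0 0.1" --pt "0 0 0.2" --pt "0 0 0.3" --pt "0 0 0.4" --pt "0 0 0.4" --twist '[0, 0, 0, 0, 0]' --jaw '[0.8, 0.8, 0.8, 0.8, 0.8]'

```text
t: 9.23
tcp_pos: [516.2, 154.8, 81.0]
orientation: [3.137, 0.165, -0.005]
wrist_force: [-11.1, -0.9, 4.9]
width: 11.3
```

Call:
arm_command --pt "0 0 0.08" --pt "0 0 0.16" --pt "0 0 0.2" --pt "0 0 0.2" --twist '[0, 0, 0, 0]' --jaw '[0.8, 0.8, 0.8, 0.8]'

```text
t: 9.57
tcp_pos: [516.2, 154.8, 79.5]
orientation: [3.137, 0.165, -0.004]
wrist_force: [-11.3, -1.5, 7.4]
width: 11.1
```

Plunger resistance is building. I'll ease the horizontal push to keep the contact sum low, then continue.

Call:
arm_command --pt "-0.08 0 0" --pt "-0.15 0 0.05" --pt "-0.15 0 0.1" --pt "-0.15 0 0.1" --twist '[0, 0, 0, 0]' --jaw '[0.8, 0.8, 0.8, 0.8]'

```text
t: 9.9
tcp_pos: [516.1, 154.8, 79.0]
orientation: [-3.137, -0.165, -0.001]
wrist_force: [-8.6, -1.3, 7.3]
width: 10.5
```

Call:
arm_command --pt "0 0 0.06" --pt "0 0 0.12" --pt "0 0 0.15" --pt "0 0 0.15" --twist '[0, 0, 0, 0]' --jaw '[0.8, 0.8, 0.8, 0.8]'

```text
t: 10.23
tcp_pos: [516.1, 154.8, 77.8]
orientation: [-3.137, -0.165, -0.001]
wrist_force: [-8.4, -0.8, 8.0]
width: 10.8
```

Call:
arm_command --pt "-0.05 0 0.06" --pt "-0.05 0 0.12" --pt "-0.05 0 0.15" --pt "-0.05 0 0.15" --twist '[0, 0, 0, 0]' --jaw '[0.8, 0.8, 0.8, 0.8]'

```text
t: 10.57
tcp_pos: [516.2, 154.8, 76.6]
orientation: [-3.137, -0.165, -0.004]
wrist_force: [-8.8, -0.7, 8.8]
width: 11.3
```

Call:
arm_command --pt "0 0 0.06" --pt "0 0 0.1" --pt "0 0 0.1" --pt "0 0 0.1" --twist '[0, 0, 0, 0]' --jaw '[0.8, 0.8, 0.8, 0.8]'

```text
t: 10.9
tcp_pos: [516.2, 154.8, 76.1]
orientation: [-3.137, -0.165, -0.004]
wrist_force: [-8.7, -0.9, 10.5]
width: 11.2
```

Call:
arm_command --pt "0 0 0.05" --pt "0 0 0.1" --pt "0 0 0.1" --pt "0 0 0.1" --twist '[0, 0, 0, 0]' --jaw '[0.8, 0.8, 0.8, 0.8]'

```text
t: 11.23
tcp_pos: [516.2, 154.8, 75.3]
orientation: [-3.137, -0.165, -0.004]
wrist_force: [-9.4, -1.1, 11.3]
width: 10.8
```

Call:
arm_command --pt "0 0 0.05" --pt "0 0 0.1" --pt "0 0 0.1" --pt "0 0 0.1" --twist '[0, 0, 0, 0]' --jaw '[0.8, 0.8, 0.8, 0.8]'

```text
t: 11.57
tcp_pos: [516.1, 154.8, 74.5]
orientation: [-3.137, -0.165, -0.004]
wrist_force: [-9.9, -1.6, 11.5]
width: 10.8
```

Call:
arm_command --pt "0 0 0.05" --pt "0 0 0.1" --pt "0 0 0.1" --pt "0 0 0.1" --twist '[0, 0, 0, 0]' --jaw '[0.8, 0.8, 0.8, 0.8]'

```text
t: 11.9
tcp_pos: [516.1, 154.8, 73.9]
orientation: [-3.137, -0.165, -0.004]
wrist_force: [-9.9, -2.1, 13.8]
width: 10.8
```

Call:
arm_command --pt "0 0 0.05" --pt "0 0 0.1" --pt "0 0 0.1" --pt "0 0 0.1" --twist '[0, 0, 0, 0]' --jaw '[0.8, 0.8, 0.8, 0.8]'

```text
t: 12.23
tcp_pos: [516.1, 154.8, 73.7]
orientation: [-3.137, -0.165, -0.004]
wrist_force: [-12.3, -1.6, 17.8]
width: 10.8
```

The force jumped 4 N for 0.2 mm of movement at z 73.7, so this is the solid stop, roughly 8 mm below first plunger contact. I'll add a little more press and hold.

Call:
arm_command --pt "-0.08 0 0.03" --pt "-0.08 0 0.06" --pt "-0.08 0 0.06" --pt "-0.08 0 0.06" --pt "-0.08 0 0.06" --pt "-0.08 0 0.06" --pt "-0.08 0 0.06" --pt "-0.08 0 0.06" --twist '[0, 0, 0, 0, 0, 0, 0, 0]' --jaw '[0.8, 0.8, 0.8, 0.8, 0.8, 0.8, 0.8, 0.8]'

```text
t: 12.9
tcp_pos: [516.0, 154.8, 73.6]
orientation: [-3.137, -0.165, -0.007]
wrist_force: [-11.6, -2.0, 17.8]
width: 10.7
```

```bash
python3 o.py; python3 - <<'E'
from h import *
im=manip.read_camera("wrist")
cv2.imwrite("pics/w5b.png",cv2.resize(im[0:220,140:440],None,fx=2.6,fy=2.6,interpolation=cv2.INTER_CUBIC))
E
```

```text
12.9 stand-frame tcp -51.98 -0.21 73.61 F -11.7 -0.8 17.8 T [-0.27  1.27 -0.09] [-3.1368 -0.1648 -0.0072] 10.7
```

View pics/w5b.png

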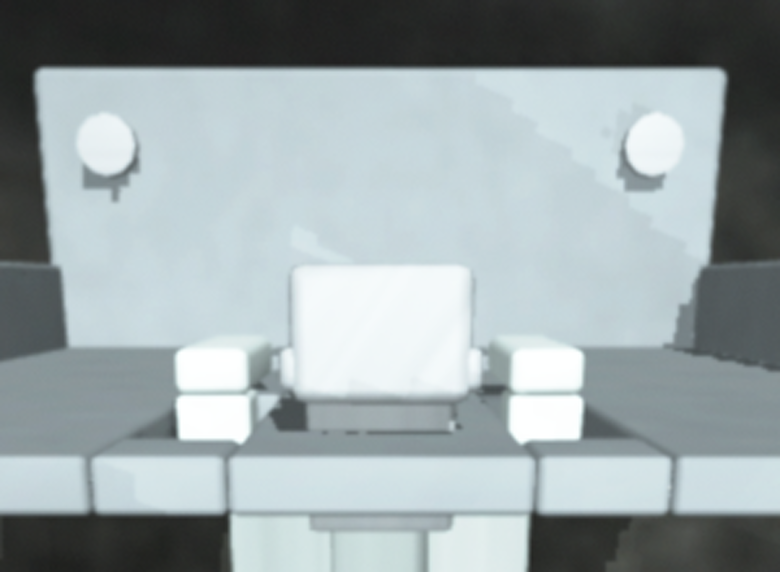

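Both tabs are through the slots, and the catch tongue shows in front of the panel at (310–452, 520). I'll press slightly harder, to about 20 N, and hold.

Call:
arm_command --pt "-0.05 0 0.03" --pt "-0.05 0 0.06" --pt "-0.05 0 0.06" --pt "-0.05 0 0.06" --pt "-0.05 0 0.06" --pt "-0.05 0 0.06" --pt "-0.05 0 0.06" --twist '[0, 0, 0, 0, 0, 0, 0]' --jaw '[0.8, 0.8, 0.8, 0.8, 0.8, 0.8, 0.8]'

```text
t: 13.53
tcp_pos: [516.0, 154.8, 73.5]
orientation: [-3.137, -0.165, -0.009]
wrist_force: [-10.9, -2.9, 19.6]
width: 10.8
```

Held at 19.6 N. I'll unload and tug upward gently to confirm the catch holds.

Call:
arm_command --pt "-0.05 0 -0.2" --pt "-0.1 0 -0.4" --pt "-0.15 0 -0.6" --pt "-0.2 0 -0.8" --pt "-0.2 0 -0.9" --pt "-0.2 0 -0.9" --pt "-0.2 0 -0.9" --twist '[0, 0, 0, 0, 0, 0, 0]' --jaw '[0.8, 0.8, 0.8, 0.8, 0.8, 0.8, 0.8]'

```text
t: 14.12
tcp_pos: [515.5, 154.6, 77.0]
orientation: [-3.136, -0.164, -0.011]
wrist_force: [7.6, 1.4, -5.6]
width: 10.9
```

```bash
python3 o.py
```

```text
14.1167 stand-frame tcp -52.55 -0.29 76.95 F 7.7 0.6 -5.6 T [ 0.22 -0.85  0.  ] [-3.1364 -0.1642 -0.0115] 10.9
```

Call:
arm_command --pt "0.08 0 0" --pt "0.08 0 0" --pt "0.08 0 -0.05" --pt "0.08 0 -0.05" --twist '[0, 0, 0, 0]' --jaw '[0.8, 0.8, 0.8, 0.8]'

```text
t: 14.45
tcp_pos: [515.5, 154.6, 77.1]
orientation: [-3.137, -0.164, -0.008]
wrist_force: [7.0, 1.4, -6.2]
width: 10.5
```

```bash
python3 o.py
```

```text
14.45 stand-frame tcp -52.55 -0.3 77.07 F 7.1 0.6 -6.2 T [ 0.17 -0.81  0.03] [-3.1366 -0.1642 -0.0083] 10.5
```

Call:
arm_command --pt "0.1 0 0.1" --pt "0.15 0 0.15" --pt "0.15 0 0.15" --twist '[0, 0, 0]' --jaw '[0.8, 0.8, 0.8]'

```text
t: 14.7
tcp_pos: [515.5, 154.6, 76.8]
orientation: [-3.137, -0.164, -0.003]
wrist_force: [-0.1, 1.5, 2.3]
width: 11.0
```

```bash
python3 o.py
```

```text
14.7 stand-frame tcp -52.52 -0.31 76.79 F 0.1 1.5 2.3 T [ 0.11 -0.28  0.03] [-3.137  -0.1644 -0.0034] 11.0
```

Call:
arm_command --pt "0.03 0 0" --pt "0.03 0 0" --pt "0.03 0 0" --pt "0.03 0 0" --pt "0.03 0 0" --pt "0.03 0 0" --twist '[0, 0, 0, 0, 0, 0]' --jaw '[1.3, 2, 3, 4, 4, 4]'

```text
t: 15.2
tcp_pos: [514.7, 154.4, 75.7]
orientation: [3.137, 0.164, -0.001]
wrist_force: [-0.6, -0.2, 0.4]
width: 40.2
```

Call:
arm_command --pt "0 0 -2" --pt "0 0 -4" --pt "-1 0 -7" --pt "-2 0 -10" --pt "-4 0 -12" --pt "-4 0 -12" --pt "-4 0 -12" --pt "-4 0 -12" --twist '[0, 0, 0, 0, 0, 0, 0, 0]' --jaw '[4, 4, 4, 4, 4, 4, 4, 4]'

```text
t: 15.87
tcp_pos: [474.9, 150.2, 194.9]
orientation: [3.137, 0.164, -0.002]
wrist_force: [0.5, -0.1, -0.5]
width: 40.0
```

```bash
python3 o.py; python3 - <<'E'
from h import *
s=manip.observe();im=manip.read_camera("wrist");a=manip.read_camera("side");np.save("w6.npy",np.r_[s["tcp_pos"],s["orientation"]])
A=cv2.resize(im[0:260,120:450],None,fx=1.45,fy=1.45,interpolation=cv2.INTER_CUBIC);B=cv2.resize(a[150:280,230:340],None,fx=2.9,fy=2.9,interpolation=cv2.INTER_CUBIC)
B=B[:A.shape[0]];cv2.imwrite("pics/w6.png",np.hstack([A,B]));print(A.shape,B.shape)
E
```

```text
15.8667 stand-frame tcp -93.37 -0.43 194.92 F 0.4 -0.2 -0.5 T [-0.01  0.03  0.02] [ 3.137e+00  1.644e-01 -1.500e-03] 40.0
(377, 478, 3) (377, 319, 3)
```

View pics/w6.png

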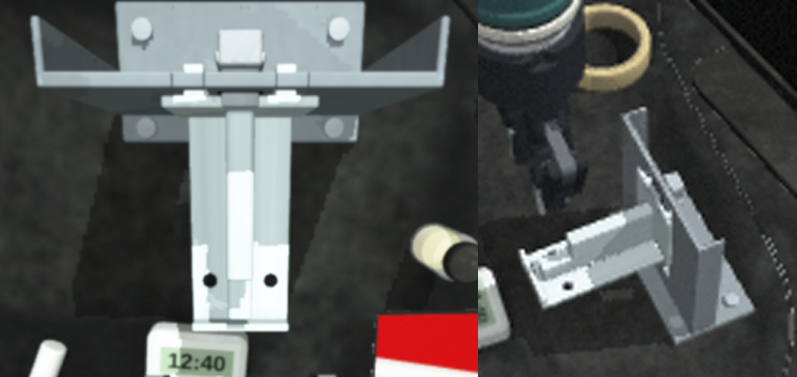

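The bracket hangs square on the upper slots, with the plate against the panel and the catch tongue over its top edge. The gripper is clear of everything and the bystanders in view (timer, marker, tape) have not moved. Handing in.

```bash
python3 -c "
from bench import manip
print(manip.job_done())"
```

```text
the job is handed in; nothing more can be done
None
```

The bracket is hung on the stand's upper slots and looks locked under the catch. I handed the job in at about 16 s of the 67 s allowed; no verdict is reported.

- **Pressing home:** Resistance began about 8 mm before the end of travel. The force then jumped 4 N in 0.2 mm, which I took as the plunger's solid stop. I held there for over a second at a measured 17.8 to 19.6 N downward, about 21 N with the bracket's weight, and never above 25 N.
- **Lock:** When I eased off, the bracket rose 3.5 mm. It then moved only 0.1 mm under a gentle upward tug of about 6 N, so the catch appears to be holding.
- **Release:** The last picture shows the plate against the panel, the catch over its top edge, and the gripper clear. The timer, marker, tape roll and vial in view look untouched. The beaker, bottle and USB stick were not clearly in the last picture, but the arm never went near them.

**Weaker points:**
- The catch's click was not distinct in the force readings. The lock rests on the tug test and the last picture.
- The catch height I read from an image, 127 mm, disagreed with the nominal 120 mm, so I ignored it and went by feel.
- The camera and the arm disagreed by about 1.3 mm on the bracket's height.

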